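# Fit the electrode into the cell lid

### The job

Take the electrode (the rod with the tall thick round grip and a small stud on top) out of the wooden rack, pass its rod end down through the open hole in the lid of the glass cell, and lower it under control, without letting it drop, until the shoulder of its grip sits flat on the lid. Let go of it there, and leave the other things in the rack and on the table where they are.

Things in the scene. Friction and masses are not known exactly. Their poses are not given: they have to be found in the camera images.
- electrode: Straight dark steel rod, diameter 10 mm, 80 mm long, its end tapered, below a round black grip 26 mm in diameter and 45 mm tall (take it here) with a brass stud (6 mm wide, 10 mm tall) on top; about 70 g. Origin: on the axis at the flat shoulder under the grip; z up the axis. It starts hanging upright in one of the rack's holes, shoulder on the rack's top.
- electrode_tip (a point): The lower end of the electrode's rod, on its axis, 80 mm below the shoulder.
- cell: Glass tank on a steel base 104 x 184 mm, fixed to the table; flat white plastic lid 94 x 174 mm, 12 mm thick, top 100 mm above the table. Origin: centre of its underside; z up, y along its long side. On the lid's long midline: the open hole (y = -50 mm), a steel blanking cap 20 mm wide and 8 mm tall (y = 0), a thin gas nozzle 20 mm tall (y = +55 mm). Left or right of the robot, yaw up to 1.5 rad.
- port (a point): Centre of the open hole's mouth, level with the lid's top. The hole is vertical, 14 mm in diameter with a 2 mm chamfer round its mouth and a flush black rubber grommet (29 mm across) about it, and goes right through the 12 mm lid; below it the tank is free for the rod.
- rack: Wooden rack fixed to the table: top board 56 x 188 mm, 12 mm thick, top 96 mm above the table, on end cheeks. Origin: centre of its underside; z up, y along its long side. Three vertical through holes, 13 mm wide, at y = -60, 0, +60 mm, hold electrode, probe and stopper in any order. It stands on the other side from the cell, yaw up to 0.6 rad.
- probe: Another thing in the rack, not to be moved: a thin probe, rod of 9 mm diameter, with a slim round black head 15 mm in diameter and 28 mm tall. Origin at the underside of the head, on its axis; z up.
- stopper: Another thing in the rack, not to be moved: a flat black stopper, a disc 38 mm in diameter and 12 mm tall with a short 30 mm stem. Origin at the underside of the disc, on its axis; z up.
- spanner: A bystander: a steel open-ended spanner 150 mm long lying on the table between the two workplaces. Origin: the middle of its underside.
- beaker: A bystander: an open clear glass beaker, diameter 70 mm, 85 mm tall, on the left. Origin: the middle of its underside.
- dish: A bystander: a shallow white ceramic dish, diameter 90 mm, 22 mm tall, on the right. Origin: the middle of its underside.
- collar: A bystander: a short steel ring, outer diameter 36 mm, 14 mm tall, lying on the table between the workplaces. Origin: the middle of its underside.
Things that resemble listed ones, but are neither listed nor needed, are in the scene too. What is shaped like the electrode but purple is not meant.

How it is judged:
By the outcome, as a careful person would: the job done as asked, in the order asked, and still so for the second after the job is handed in, with the robot touching nothing.
It also fails if it takes over 45 s, if anything falls off the work surface, if the arm or the gripper's body presses on something with over 40 N, if the wrist force passes 120 N, or if a joint passes its speed limit or range.

### The arm

A 6-joint arm with a two-finger parallel gripper is mounted at the origin on the work surface. World frame = base frame: x ahead of the robot, y to its left, z up, the work surface at z = 0. Lengths are in m, angles in rad, forces in N, time in s.
With the tool pointing down it reaches from about 0.35 to 0.975 m from the base axis. Payload 4.9 kg.
Tool frame: the origin (TCP) lies midway between the tips of the shut fingers; the grasp point (between the pads) lies 19 mm behind it; z points along the fingers, y is the line along which they close (so a half turn about z gives the same grasp; the last joint's range is limited). The gripper opens to 85 mm and grips with 20 to 120 N. Pads are 22 mm wide; open, the fingers measure 114 mm over their backs; the gripper's body (76 mm by 85 mm) begins 54 mm behind the grasp point. The pads swing forward as they close: fully open they stand 13 mm farther back than shut.
Start: joints at [1.214, 0.053, 1.613, -0, 1.476, -0.119], TCP at [0.147, 0.607, 0.231] pointing down, gripper open.
Joint ranges: [-3.01, 3.01], [-1.01, 2.22], [0.06, 2.58], [-1.02, 4.17], [0.09, 2.62], [-3.14, 3.14]. Speed limits (rad/s): [2.57, 2.57, 3.14, 3.14, 3.14, 3.14].

### API

Orientations are given as a unit quaternion [w, x, y, z].
In Python, from plant import * gives the robot as it stands.
- The arm moves only by the tool jog_arm, never from a script. Its argument "targets" is a list of rows, each a list of 3 entries, a list of its own where there are three numbers: the shift along the tool's x, y, z in units of 25 mm (1.0 is 25 mm), then the turn, a rotation vector about the tool's x, y, z in units of 8 degrees (1.0 is 8 degrees), then the opening in per cent of the stroke, from 0 (shut) to 100 (fully open). A call has 1 to 8 rows; each row is the pose to reach, as a shift and turn from the pose commanded when the call began, along the tool's axes at that moment; what a row does not reach only later rows make up. A row lasts 1/8 s, in which the tool goes at most 62.5 mm and 10.7 degrees, less where a joint would pass 70% of its speed; a pose out of reach is approached as far as the arm can. A call with a gripper value outside its range is refused whole. The fingers move at their own pace and stop on an object; the grip force is fixed at half the most. Time passes only in rows, so rows that repeat a pose let the fingers close. It gives the time, the measured TCP pose, the force, the opening and the grip force at its end, in the units of the state.
- state(): the state, without advancing time (a new reading comes with each control period).
- grab_frame(name): name is "scene" or "side" or "wrist"; returns (picture, depth): 420x560x3 uint8, red, green, blue; 420x560 float32, m along the optical axis (not along the pixel's ray), 0 where there is no reading.
- camera_params(name): a dict with "fovy" (degrees; the focal length in pixels is half the picture's height over the tangent of half this angle, whatever the lens; pixels are square), "cx", "cy" (the principal point, pixels), "dist" ([k1, k2, p1, p2, k3] as OpenCV has them; the pictures are not rectified), "rvec" (rotation vector, rad) and "tvec" (3), from world to camera coordinates, as OpenCV has them; the wrist camera has in their place "hand_eye" (4x4, takes a point from camera to tool coordinates, whose origin is the TCP and whose axes are the flange's). Camera axes: x right, y down, z forward; pixel columns grow to the right and rows downward; lengths in m; the calibration is good to about 2 mm. A picture is of the moment at which its call begins: read the wrist's pose just before it. camera_params takes no time and is no camera call.
- job_done(): hands the job in; it is judged then, once.
The state is a dict: "time": time; "joint_pos": joint angles; "joint_vel": joint speeds; "joint_efforts": joint torques, N m; "tool_pos": TCP position; "tool_rot": TCP orientation; "contact_force": force on the tool from outside, world axes, zero at the start; "ft_torque": the same for the moment, N m; "gripper_width": opening from 0.0 (shut) to 1.0 (fully open); "grasp_force": force on a finger pad.
Only numpy, scipy, OpenCV 4.12 (cv2) and the standard library are available. Lean on these libraries where they do the work, as an engineer would, in place of code of your own. Each camera call takes 0.05 s, during which the arm holds its last target. There are 200 camera calls.

## Working session

There is one attempt and no reset: what is moved stays moved. The work goes in short steps, Python scripts to look and compute and a tool call to move; the robot and the scene stay as the last step left them, time stands still between calls to the robot, and variables do not carry over. Pictures are saved under pics/ and viewed, at most 10 in all, crops included, and the job is handed in when it is done.

Besides the shell and the picture viewer there is one more tool, called after "Emit:" by a JSON object that holds its "op" and its "data", one argument or row to a line. jog_arm: Moves the arm, as the interface text tells. Its arguments: {"type":"object","properties":{"targets":{"type":"array"}},"required":["targets"]}

```bash
mkdir -p pics; cat > h.py <<'E'
from plant import *
import numpy as np, cv2, pickle
from scipy.spatial.transform import Rotation as R
def qR(q): return R.from_quat([q[1],q[2],q[3],q[0]]).as_matrix()
def snap(name,fn=None):
    s=state(); im,d=grab_frame(name); p=camera_params(name)
    f=im.shape[0]/2/np.tan(np.radians(p['fovy'])/2)
    K=np.array([[f,0,p['cx']],[0,f,p['cy']],[0,0,1.]])
    if 'hand_eye' in p:
        H=np.array(p['hand_eye']); T=np.eye(4); T[:3,:3]=qR(s['tool_rot']); T[:3,3]=s['tool_pos']; C=T@H
    else:
        r=cv2.Rodrigues(np.array(p['rvec'],float))[0]; C=np.eye(4); C[:3,:3]=r.T; C[:3,3]=-r.T@np.array(p['tvec']).ravel()
    o=dict(im=im,d=d,K=K,dist=np.array(p['dist'],float),C=C,s=s)
    if fn: cv2.imwrite(f'pics/{fn}.png',im[:,:,::-1]); pickle.dump(o,open(f'pics/{fn}.pkl','wb'))
    return o
def load(fn): return pickle.load(open(f'pics/{fn}.pkl','rb'))
def rays(o,uv):
    n=cv2.undistortPoints(np.array(uv,float).reshape(-1,1,2),o['K'],o['dist']).reshape(-1,2)
    return np.c_[n,np.ones(len(n))]@o['C'][:3,:3].T, o['C'][:3,3]
def onplane(o,uv,z):
    r,c=rays(o,uv); return c+r*((z-c[2])/r[:,2])[:,None]
def depthpts(o,uv):
    r,c=rays(o,uv); uv=np.array(uv,int).reshape(-1,2); return c+r*o['d'][uv[:,1],uv[:,0]][:,None]
E
python3 - <<'E'
from h import *
a=snap('scene','scene0'); b=snap('side','side0'); w=snap('wrist','wrist0')
for o in(a,b,w): print(o['C'].round(3).tolist())
print(w['s'])
cv2.imwrite('pics/wall.png',cv2.resize(np.vstack([np.hstack([a['im'],b['im']])])[:,:,::-1],(800,300)))
E
```

```text
[[0.55, 0.702, -0.452, 0.997], [0.835, -0.468, 0.29, -0.34], [-0.008, -0.537, -0.844, 0.999], [0.0, 0.0, 0.0, 1.0]]
[[0.691, -0.47, 0.549, -0.131], [-0.722, -0.438, 0.535, -0.671], [-0.011, -0.766, -0.642, 0.846], [0.0, 0.0, 0.0, 1.0]]
[[0.235, 0.937, 0.259, 0.081], [0.972, -0.226, -0.064, 0.624], [-0.002, 0.267, -0.964, 0.373], [0.0, 0.0, 0.0, 1.0]]
{'time': 0.1, 'joint_pos': array([ 1.21399687e+00,  5.33101632e-02,  1.61414455e+00, -3.02767214e-05,
        1.47595924e+00, -1.19019340e-01]), 'joint_vel': array([ 1.46869205e-03, -9.44070277e-04, -3.95859560e-03,  1.29826438e-03,
        1.74200468e-03,  4.93524693e-06]), 'joint_efforts': array([-1.59936658e-04, -3.94904530e+01, -3.71363389e+01, -9.51520087e-05,
        3.89668174e-03,  5.42269888e-06]), 'tool_pos': array([0.14704293, 0.60689263, 0.23018121]), 'tool_rot': array([-1.99968647e-04,  1.18608686e-01,  9.92940658e-01, -8.88546883e-04]), 'contact_force': array([-0.89022648, -0.57332019,  0.71007049]), 'ft_torque': array([-0.01734319,  0.05073786, -0.00040167]), 'grasp_force': 0.0, 'gripper_width': 1.000063805483274}
```

View pics/scene0.png

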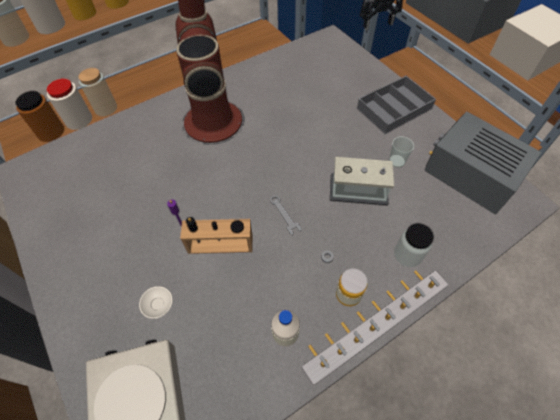

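View pics/side0.png

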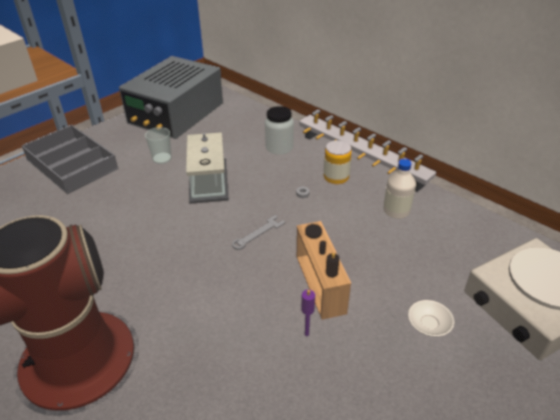

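The scene view shows the rack with the electrode at (192,225), probe (214,226), stopper (237,227), the purple look-alike at (175,210) and the cell lid at about (363,172). In the side view they are at (332,263) and the lid is at (205,152).

```bash
python3 - <<'E'
from h import *
a=load('scene0'); b=load('side0')
def crop(o,x,y,w,h): return cv2.resize(o['im'][y:y+h,x:x+w,::-1],(400,300),interpolation=cv2.INTER_CUBIC)
g=np.vstack([np.hstack([crop(a,160,190,100,75),crop(a,320,140,100,75)]),np.hstack([crop(b,275,210,100,75),crop(b,160,125,80,60)])])
cv2.imwrite('pics/crops.png',g)
for n,o,uvs in(('scene',a,[(192,225),(214,226),(237,227)]),('side',b,[(332,263),(322,247),(313,231)])):
    print(n,onplane(o,uvs,0.12).round(3).tolist(), depthpts(o,uvs).round(3).tolist())
print('lid',onplane(a,[(347,170),(364,170),(383,171)],0.1).round(3).tolist(),onplane(b,[(206,162),(205,152),(205,138)],0.1).round(3).tolist())
E
```

```text
scene [[0.436, -0.269, 0.12], [0.471, -0.221, 0.12], [0.508, -0.171, 0.12]] [[0.444, -0.27, 0.132], [0.471, -0.221, 0.12], [0.501, -0.169, 0.107]]
side [[0.437, -0.265, 0.12], [0.457, -0.223, 0.12], [0.481, -0.178, 0.12]] [[0.422, -0.276, 0.139], [0.46, -0.221, 0.117], [0.489, -0.172, 0.111]]
lid [[0.509, 0.204, 0.1], [0.537, 0.247, 0.1], [0.571, 0.292, 0.1]] [[0.508, 0.204, 0.1], [0.536, 0.241, 0.1], [0.58, 0.294, 0.1]]
```

View pics/crops.png

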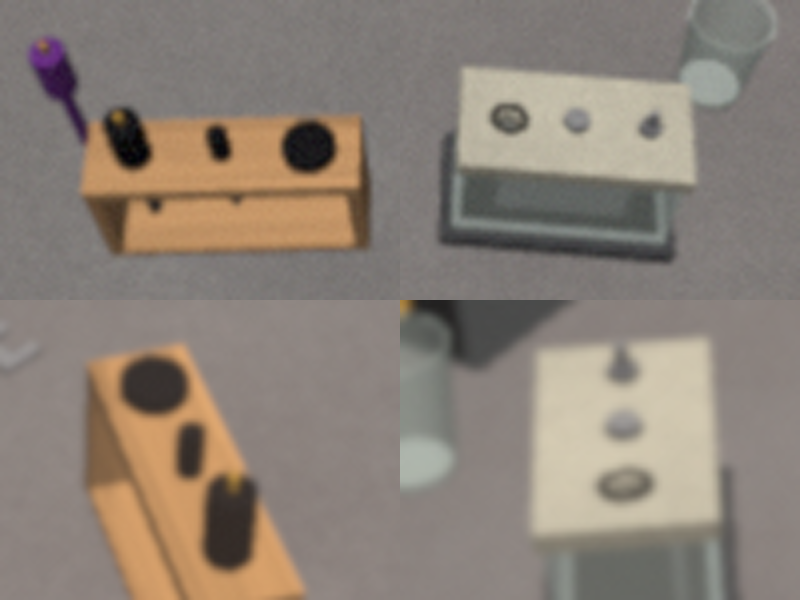

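The crops give the grommet at scene (347.5,169.5) and side (205,162). The electrode's brass stud is at scene (189.5,218.5) and side (333.8,254.5), and its shoulder is near scene (193,228).

```bash
cat >> h.py <<'E'
def tri(os,uvs):
    A=np.zeros((3,3));v=np.zeros(3)
    for o,uv in zip(os,uvs):
        r,c=rays(o,[uv]); r=r[0]/np.linalg.norm(r[0]); P=np.eye(3)-np.outer(r,r); A+=P; v+=P@c
    return np.linalg.solve(A,v)
def rel(p,yaw_y=None):
    "shift rows units (tool axes) from measured pose to TCP p; turn so tool y has heading yaw_y and z down"
    s=state(); M=qR(s['tool_rot']); print('tcp',s['tool_pos'].round(4),'t',s['time'],'yhead',np.degrees(np.arctan2(M[1,1],M[0,1])).round(2),'tilt',M[:,2].round(4))
    print('shift',(M.T@(np.array(p)-s['tool_pos'])/0.025).round(3))
    if yaw_y is not None:
        y=np.array([np.cos(yaw_y),np.sin(yaw_y),0]); z=np.array([0,0,-1.]); N=np.c_[np.cross(y,z),y,z]
        print('turn',(R.from_matrix(M.T@N).as_rotvec()*180/np.pi/8).round(3))
E
python3 - <<'E'
from h import *
a=load('scene0'); b=load('side0')
print('stud',tri((a,b),((189.5,218.5),(333.8,254.5))), onplane(a,[(189.7,219.5)],.146),onplane(b,[(333.6,256.5)],.146))
print('purple',tri((a,b),((171,200.5),(308.5,291))))
print('port',tri((a,b),((347.5,169.5),(205,162))))
print('stopper',onplane(a,[(237,226.5)],.108),onplane(b,[(313.5,231)],.108),'probe',tri((a,b),((213.7,222),(323,242))))
rel((0.45,0.15,0.30)); rel((0.44,-0.268,0.28),np.radians(-28))
E
```

```text
stud [ 0.43343397 -0.26907043  0.14925259] [[ 0.43382076 -0.26870151  0.146     ]] [[ 0.43171493 -0.27143291  0.146     ]]
purple [ 0.34221445 -0.28508454  0.13375169]
port [0.50750627 0.20708717 0.09905461]
stopper [[ 0.49987028 -0.16812974  0.108     ]] [[ 0.49207425 -0.17087135  0.108     ]] probe [ 0.46440707 -0.21781529  0.12675581]
tcp [0.147  0.607  0.2303] t 0.15 yhead 76.37 tilt [-6.0e-04 -1.5e-03 -1.0e+00]
shift [-16.083 -14.913  -2.767]
tcp [0.147  0.607  0.2303] t 0.15 yhead 76.37 tilt [-6.0e-04 -1.5e-03 -1.0e+00]
shift [-19.633 -31.255  -1.941]
turn [-1.0000e-02  9.0000e-03  1.3047e+01]
```

Emit:
{"op": "jog_arm", "data": {
  "targets": [
    [[-1.0,-0.9,-0.5],[0,0,0.5],100],
    [[-2.7,-2.5,-1.0],[0,0,1.3],100],
    [[-4.6,-4.2,-1.6],[0,0,2.2],100],
    [[-6.5,-5.9,-2.2],[0,0,3.2],100],
    [[-8.4,-7.6,-2.8],[0,0,4.2],100],
    [[-10.2,-9.2,-2.8],[0,0,5.2],100],
    [[-12.0,-10.8,-2.8],[0,0,6.2],100],
    [[-13.8,-12.4,-2.8],[0,0,7.2],100]
  ]
}}

```text
time: 1.15
tool_pos: [0.4091, 0.2246, 0.3013]
tool_rot: [0.0, 0.584, 0.812, 0.0]
contact_force: [1.2, 0.6, -0.1]
gripper_width: 0.999
grasp_force: 0.0
```

```bash
python3 - <<'E'
from h import *
rel((0.433,-0.269,0.25),np.radians(-32))
E
```

```text
tcp [0.4091 0.2246 0.3013] t 1.15 yhead 18.52 tilt [ 6.e-04  3.e-04 -1.e+00]
shift [-19.024  -5.366   2.045]
turn [ 4.000e-03 -3.000e-03  6.315e+00]
```

Emit:
{"op": "jog_arm", "data": {
  "targets": [
    [[-2.2,-0.6,0],[0,0,0.8],100],
    [[-4.5,-1.2,0.2],[0,0,1.6],100],
    [[-6.8,-1.9,0.5],[0,0,2.4],100],
    [[-9.1,-2.5,0.8],[0,0,3.2],100],
    [[-11.4,-3.2,1.1],[0,0,4.0],100],
    [[-13.7,-3.8,1.4],[0,0,4.8],100],
    [[-16.0,-4.5,1.7],[0,0,5.5],100],
    [[-18.0,-5.1,2.0],[0,0,6.3],100]
  ]
}}

```text
time: 2.15
tool_pos: [0.4321, -0.2429, 0.2509]
tool_rot: [0.0, 0.874, 0.486, 0.0]
contact_force: [1.5, -0.2, 0.5]
gripper_width: 1.0
grasp_force: 0.0
```

Emit:
{"op": "jog_arm", "data": {
  "targets": [
    [[-0.8,-0.6,0],[0,0,0],100],
    [[-0.8,-0.6,0],[0,0,0],100]
  ]
}}

```text
time: 2.4
tool_pos: [0.4084, -0.2506, 0.2506]
tool_rot: [-0.001, 0.874, 0.486, -0.0]
contact_force: [0.6, -0.5, -0.8]
gripper_width: 1.0
grasp_force: 0.0
```

```bash
python3 - <<'E'
from h import *
snap('wrist','w1')
rel((0.433,-0.269,0.25),np.radians(-32))
E
```

```text
tcp [ 0.409 -0.25   0.251] t 2.45 yhead -31.7 tilt [ 1.e-04  4.e-04 -1.e+00]
shift [-0.142  1.214  0.041]
turn [-0.001 -0.003  0.037]
```

View pics/w1.png

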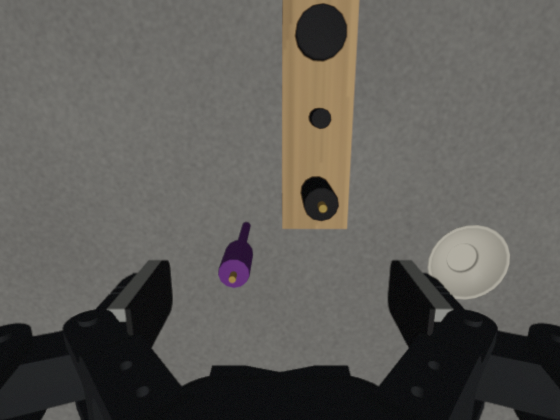

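The wrist view shows the electrode's grip-top disc at (321,204) with its stud at (323,209), the purple one at (235,273), and the rack running vertically.

```bash
python3 - <<'E'
from h import *
o=load('w1')
m=(o['im'].max(2)<50).astype(np.uint8); 
print('top disc',onplane(o,[(320.5,204.5)],.141),'stud',onplane(o,[(323,209)],.151),'stop',onplane(o,[(321,32)],.108),'probe',onplane(o,[(320,118)],.124),'purple',onplane(o,[(235,273)],.135))
g=m[170:225,290:350]; n,l,st,c=cv2.connectedComponentsWithStats(g); i=1+np.argmax(st[1:,4]); print(st[i]+[290,170,0,0,0])
for r in range(0,55,4):
    x=np.where(l[r]==i)[0]; print(r+170,x.min()+290 if len(x) else '',x.max()+290 if len(x) else '',end='; ')
E
```

```text
top disc [[ 0.43135748 -0.26737697  0.141     ]] stud [[ 0.4316829  -0.26812928  0.151     ]] stop [[ 0.49444212 -0.16580985  0.108     ]] probe [[ 0.46268199 -0.21605904  0.124     ]] purple [[ 0.34665324 -0.28210411  0.135     ]]
[ 301  177   37   43 1085]
170  ; 174  ; 178 310 321; 182 305 326; 186 302 329; 190 302 332; 194 302 334; 198 303 336; 202 303 337; 206 304 337; 210 306 335; 214 308 333; 218 313 328; 222  ;
```

```bash
python3 - <<'E'
from h import *
rel((0.4318,-0.2679,0.104),np.radians(-31.7))
E
```

```text
tcp [ 0.409 -0.25   0.251] t 2.45 yhead -31.7 tilt [ 1.e-04  4.e-04 -1.e+00]
shift [-0.132  1.151  5.881]
turn [-0.001 -0.003 -0.   ]
```

Emit:
{"op": "jog_arm", "data": {
  "targets": [
    [[-0.13,1.15,0],[0,0,0],100],
    [[-0.13,1.15,0.5],[0,0,0],100],
    [[-0.13,1.15,1.7],[0,0,0],100],
    [[-0.13,1.15,2.9],[0,0,0],100],
    [[-0.13,1.15,4.1],[0,0,0],100],
    [[-0.13,1.15,5.1],[0,0,0],100],
    [[-0.13,1.15,5.9],[0,0,0],100],
    [[-0.13,1.15,5.9],[0,0,0],100]
  ]
}}

```text
time: 3.45
tool_pos: [0.4307, -0.2655, 0.1014]
tool_rot: [-0.002, 0.873, 0.488, -0.001]
contact_force: [-0.4, 0.3, -0.8]
gripper_width: 1.008
grasp_force: 0.0
```

Emit:
{"op": "jog_arm", "data": {
  "targets": [
    [[0,0,0],[0,0,0],60],
    [[0,0,0],[0,0,0],40],
    [[0,0,0],[0,0,0],36],
    [[0,0,0],[0,0,0],32],
    [[0,0,0],[0,0,0],28],
    [[0,0,0],[0,0,0],20],
    [[0,0,0],[0,0,0],0],
    [[0,0,0],[0,0,0],0]
  ]
}}

```text
time: 4.45
tool_pos: [0.4324, -0.268, 0.1044]
tool_rot: [0.0, 0.873, 0.488, 0.0]
contact_force: [-1.5, 0.5, 5.1]
gripper_width: 0.295
grasp_force: 58.6
```

Emit:
{"op": "jog_arm", "data": {
  "targets": [
    [[0,0,-0.3],[0,0,0],0],
    [[0,0,-1.0],[0,0,0],0],
    [[0,0,-2.0],[0,0,0],0],
    [[0,0,-3.0],[0,0,0],0],
    [[0,0,-4.0],[0,0,0],0],
    [[0,0,-5.2],[0,0,0],0],
    [[0,0,-6.2],[0,0,0],0],
    [[0,0,-7.0],[0,0,0],0]
  ]
}}

```text
time: 5.45
tool_pos: [0.432, -0.2677, 0.2808]
tool_rot: [0.001, 0.873, 0.488, 0.0]
contact_force: [-0.6, 0.2, -0.5]
gripper_width: 0.287
grasp_force: 59.5
```

```bash
python3 - <<'E'
from h import *
a=snap('scene','s2');b=snap('side','b2');w=snap('wrist','w2')
g=np.hstack([cv2.resize(o['im'][:,:,::-1][y:y+150,x:x+150],(400,400),interpolation=cv2.INTER_CUBIC) for o,x,y in((a,110,100),(b,270,150))])
cv2.imwrite('pics/g2.png',g)
rel((0.5075,0.206,0.27),np.radians(20)); print(state()['gripper_width'],state()['contact_force'])
E
```

```text
tcp [ 0.4324 -0.268   0.2802] t 5.6 yhead -31.62 tilt [ 0.0017 -0.0015 -1.    ]
shift [17.72  -7.384  0.385]
turn [ 0.014  0.01  -6.453]
0.2887540199218833 [ 0.28785489  0.39761502 -1.56396995]
```

View pics/g2.png

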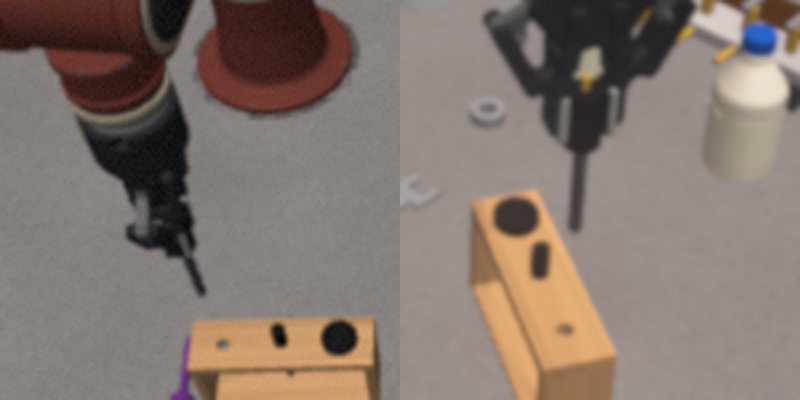

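The crops show the electrode held upright, with its tip at scene (186,209.5) and side (335.6,236.3). The rack hole is empty and the probe and stopper are undisturbed.

Emit:
{"op": "jog_arm", "data": {
  "targets": [
    [[1.0,-0.4,0],[0,0,-0.4],0],
    [[3.0,-1.3,0],[0,0,-1.2],0],
    [[5.2,-2.2,0],[0,0,-2.0],0],
    [[7.5,-3.1,0],[0,0,-2.9],0],
    [[9.8,-4.1,0],[0,0,-3.7],0],
    [[12.0,-5.0,0],[0,0,-4.5],0],
    [[14.2,-5.9,0],[0,0,-5.4],0],
    [[16.2,-6.8,0.2],[0,0,-6.2],0]
  ]
}}

```text
time: 6.6
tool_pos: [0.4992, 0.1683, 0.2725]
tool_rot: [-0.0, 0.586, 0.81, -0.001]
contact_force: [0.6, -0.4, -0.3]
gripper_width: 0.289
grasp_force: 59.5
```

Emit:
{"op": "jog_arm", "data": {
  "targets": [
    [[0.6,0.0,0],[0,0,0],0],
    [[0.6,0.0,0],[0,0,0],0],
    [[0.6,0.0,0],[0,0,0],0]
  ]
}}

```text
time: 6.98
tool_pos: [0.495, 0.1793, 0.2734]
tool_rot: [0.0, 0.589, 0.808, -0.0]
contact_force: [0.3, -0.5, -1.2]
gripper_width: 0.293
grasp_force: 59.5
```

```bash
python3 - <<'E'
from h import *
a2,b2=load('s2'),load('b2'); t=tri((a2,b2),((186.1,209.5),(335.6,236.3))); print('tip off',t-a2['s']['tool_pos'])
a=snap('scene','s3');b=snap('side','b3');w=snap('wrist','w3')
rel((0.5075,0.206,0.27))
for o in (a,b,w):
    pc=o['C'][:3,:3].T@(np.array([.508,.206,.1])-o['C'][:3,3]); print(cv2.projectPoints(pc.reshape(1,1,3),np.zeros(3),np.zeros(3),o['K'],o['dist'])[0].ravel())
cr=lambda o,x,y,n:cv2.resize(o['im'][y:y+n,x:x+n,::-1],(400,400),interpolation=cv2.INTER_CUBIC)
cv2.imwrite('pics/g3.png',np.hstack([cr(a,290,80,120),cr(b,150,70,120)]))
E
```

```text
tip off [ 0.00323612 -0.0007026  -0.0854532 ]
tcp [0.4953 0.1793 0.274 ] t 7.125 yhead 17.85 tilt [ 4.e-04 -2.e-04 -1.e+00]
shift [0.867 0.793 0.159]
[347.35483268 169.58383253]
[205.37157998 161.7694154 ]
[303.03507105 159.13988286]
```

View pics/w3.png

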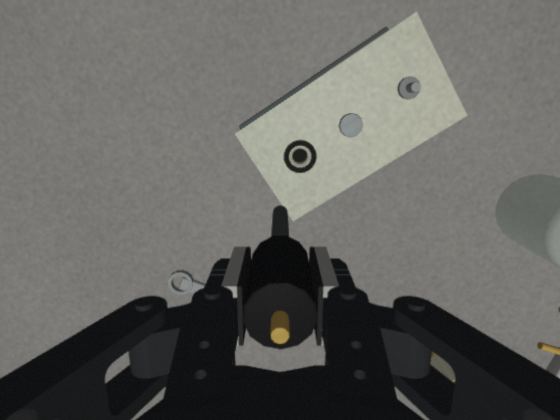

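View pics/g3.png

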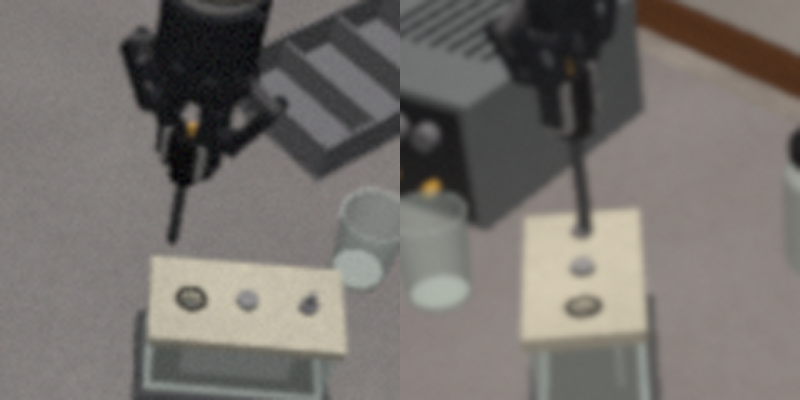

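The wrist view shows the port at (300,156), the rod tip at (280,208) and the stud at (280,333). In the crops the tip is at scene (341.6,152) and side (205.8,138.4).

```bash
python3 - <<'E'
from h import *
a,b,w=load('s3'),load('b3'),load('w3'); tp=w['s']['tool_pos']; M=qR(w['s']['tool_rot'])
print(w['K'][0,2],w['dist'],np.array(camera_params('wrist')['hand_eye']).round(4).tolist())
t=tri((a,b),((341.6,152),(205.8,138.4))); print('tip tool',(M.T@(t-tp)*1e3).round(1))
g=cv2.cvtColor(w['im'],cv2.COLOR_RGB2GRAY)
m=np.zeros_like(g); m[135:178,278:322]=(g[135:178,278:322]<110)
cs,_=cv2.findContours(m,cv2.RETR_CCOMP,cv2.CHAIN_APPROX_NONE)
for c in cs:
    if len(c)>20:
        e=cv2.fitEllipse(c); print('ell',np.round(e[0],1),np.round(e[1],1),onplane(w,[e[0]],.1).round(4))
for r in range(206,246,5):
    x=np.where(g[r,262:300]<75)[0]+262; print(r,x.min() if len(x) else 0,x.max() if len(x) else 0,end='; ')
print()
for uv in((280,209),): print('tip wrist tool',(M.T@(onplane(w,[uv],tp[2]-.0865)[0]-tp)*1e3).round(1))
print('stud wrist tool',(M.T@(onplane(w,[(280,336)],tp[2]+.0475)[0]-tp)*1e3).round(1))
E
```

```text
279.6659460940894 [0.01877708 0.         0.         0.         0.        ] [[0.0008, -0.9639, -0.2664, 0.0686], [1.0, 0.0006, 0.0008, -0.0003], [-0.0006, -0.2664, 0.9639, -0.1424], [0.0, 0.0, 0.0, 1.0]]
tip tool [-1.2  2.2 86.9]
ell [299.5 155.7] [14.9 15.1] [[0.5041 0.2079 0.1   ]]
ell [299.6 156. ] [31.7 32.2] [[0.5043 0.2077 0.1   ]]
ell [299.6 156.1] [22.4 23.1] [[0.5043 0.2076 0.1   ]]
206 277 282; 211 273 286; 216 273 287; 221 272 287; 226 272 287; 231 272 288; 236 271 288; 241 262 298; 
tip wrist tool [ 1.7  0.1 86.5]
stud wrist tool [  1.   -0.1 -47.5]
```

```bash
python3 - <<'E'
from h import *
rel((0.5044,0.2075,0.200))
E
```

```text
tcp [0.4953 0.1793 0.274 ] t 7.125 yhead 17.85 tilt [ 4.e-04 -2.e-04 -1.e+00]
shift [0.963 0.693 2.958]
```

Emit:
{"op": "jog_arm", "data": {
  "targets": [
    [[0.4,0.3,0.2],[0,0,0],0],
    [[0.96,0.69,0.8],[0,0,0],0],
    [[0.96,0.69,1.5],[0,0,0],0],
    [[0.96,0.69,2.2],[0,0,0],0],
    [[0.96,0.69,2.7],[0,0,0],0],
    [[0.96,0.69,2.96],[0,0,0],0],
    [[0.96,0.69,2.96],[0,0,0],0],
    [[0.96,0.69,2.96],[0,0,0],0]
  ]
}}

```text
time: 8.12
tool_pos: [0.5045, 0.2087, 0.2007]
tool_rot: [0.0, 0.588, 0.809, 0.001]
contact_force: [0.9, 0.4, 0.1]
gripper_width: 0.289
grasp_force: 59.5
```

```bash
python3 - <<'E'
from h import *
a=snap('scene','s4');b=snap('side','b4');w=snap('wrist','w4')
rel((0.5044,0.2075,0.200))
cr=lambda o,x,y,n:cv2.resize(o['im'][y:y+n*3//4,x:x+n,::-1],(400,300),interpolation=cv2.INTER_CUBIC)
cv2.imwrite('pics/g4.png',np.vstack([np.hstack([cr(a,310,125,80),cr(b,165,115,80)]),np.hstack([cr(w,220,120,120),np.zeros((300,400,3),np.uint8)])]))
E
```

```text
tcp [0.5045 0.2088 0.2006] t 8.275 yhead 17.97 tilt [ 1.3e-03  4.0e-04 -1.0e+00]
shift [-0.048 -0.018  0.025]
```

View pics/g4.png

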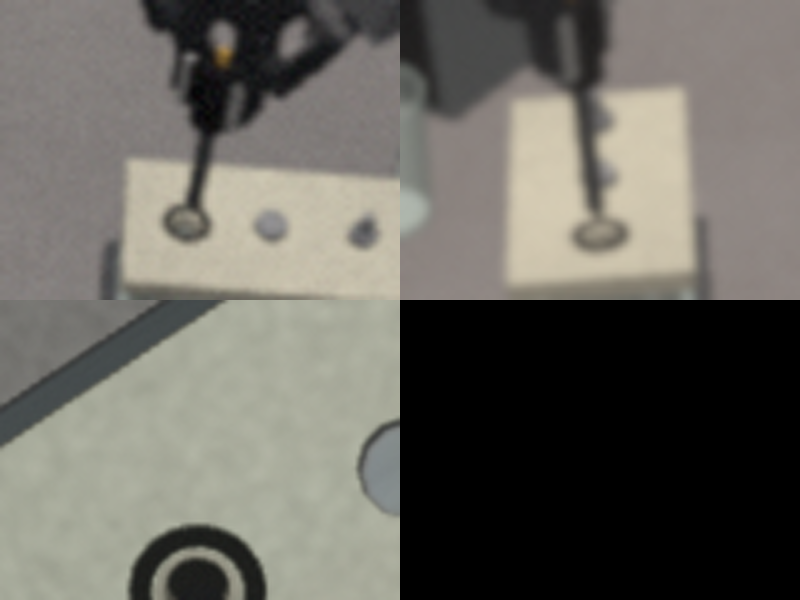

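The crops show the tip right over the hole: tip at scene (348.8,166) and side (204.6,157.4), grommet at scene (347.4,169.4) and side (205,161.8). In the wrist view the grommet is centred at about (279.4,206).

```bash
python3 - <<'E'
from h import *
a,b,w=load('s4'),load('b4'),load('w4'); tp=w['s']['tool_pos']; M=qR(w['s']['tool_rot'])
t=tri((a,b),((348.8,166),(204.6,157.4)));p=tri((a,b),((347.4,169.4),(205,161.8)))
print('tip tool',(M.T@(t-tp)*1e3).round(1),'port tool',(M.T@(p-tp)*1e3).round(1))
g=cv2.cvtColor(w['im'],cv2.COLOR_RGB2GRAY)
m=np.zeros_like(g); m[180:225,250:310]=(g[180:225,250:310]<90)
cs,_=cv2.findContours(m,cv2.RETR_CCOMP,cv2.CHAIN_APPROX_NONE)
for c in cs:
    if len(c)>20:
        print(cv2.boundingRect(c),len(c))
        top=c[:,0][c[:,0,1]<205]
        if len(top)>8:
            e=cv2.fitEllipse(top); print('ell',np.round(e[0],1),np.round(e[1],1),(M.T@(onplane(w,[e[0]],.1)[0]-tp)*1e3).round(1))
cv2.imwrite('pics/w4c.png',cv2.resize(w['im'][160:310,180:380,::-1],(800,600),interpolation=cv2.INTER_CUBIC))
E
```

```text
tip tool [-1.4  3.  87.3] port tool [ -2.8   1.9 100.9]
(259, 188, 41, 37) 112
ell [278.8 205.8] [36.  39.6] [-1.000e-01 -7.000e-01  1.007e+02]
(264, 193, 30, 27) 111
ell [278.9 200.2] [13.4 25.1] [  3.9  -0.7 100.7]
```

View pics/w4c.png

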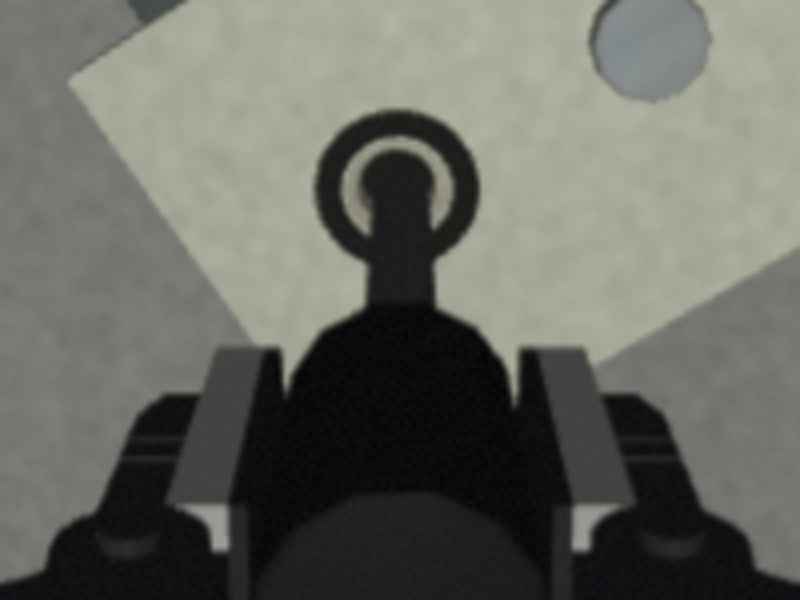

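The crop shows the rod centre about 5 crop pixels (0.9 mm) to tool +y of the grommet centre at (397,187). The scene view also gives about -1.4 mm in x. I'll shift by those amounts and descend.

Emit:
{"op": "jog_arm", "data": {
  "targets": [
    [[-0.05,-0.03,0],[0,0,0],0],
    [[-0.05,-0.03,0],[0,0,0],0],
    [[-0.05,-0.03,0.2],[0,0,0],0],
    [[-0.05,-0.03,0.4],[0,0,0],0],
    [[-0.05,-0.03,0.6],[0,0,0],0],
    [[-0.05,-0.03,0.8],[0,0,0],0],
    [[-0.05,-0.03,1.0],[0,0,0],0],
    [[-0.05,-0.03,1.1],[0,0,0],0]
  ]
}}

```text
time: 9.28
tool_pos: [0.5035, 0.2072, 0.1718]
tool_rot: [-0.0, 0.588, 0.809, -0.0]
contact_force: [-0.2, -0.8, -0.6]
gripper_width: 0.29
grasp_force: 59.5
```

Emit:
{"op": "jog_arm", "data": {
  "targets": [
    [[0,0,0.3],[0,0,0],0],
    [[0,0,0.6],[0,0,0],0],
    [[0,0,0.9],[0,0,0],0],
    [[0,0,1.2],[0,0,0],0],
    [[0,0,1.5],[0,0,0],0],
    [[0,0,1.8],[0,0,0],0],
    [[0,0,2.1],[0,0,0],0],
    [[0,0,2.2],[0,0,0],0]
  ]
}}

```text
time: 10.28
tool_pos: [0.5033, 0.2071, 0.1165]
tool_rot: [-0.0, 0.588, 0.809, -0.0]
contact_force: [-0.3, 0.5, -1.2]
gripper_width: 0.289
grasp_force: 59.5
```

Emit:
{"op": "jog_arm", "data": {
  "targets": [
    [[0,0,0.04],[0,0,0],0],
    [[0,0,0.08],[0,0,0],0],
    [[0,0,0.12],[0,0,0],0],
    [[0,0,0.16],[0,0,0],0],
    [[0,0,0.2],[0,0,0],0],
    [[0,0,0.2],[0,0,0],0]
  ]
}}

```text
time: 11.02
tool_pos: [0.5036, 0.2073, 0.1122]
tool_rot: [-0.0, 0.588, 0.809, -0.0]
contact_force: [0.4, -0.8, -1.0]
gripper_width: 0.289
grasp_force: 59.5
```

Now small steps until contact.

Emit:
{"op": "jog_arm", "data": {
  "targets": [
    [[0,0,0.03],[0,0,0],0],
    [[0,0,0.06],[0,0,0],0],
    [[0,0,0.09],[0,0,0],0],
    [[0,0,0.12],[0,0,0],0],
    [[0,0,0.12],[0,0,0],0]
  ]
}}

```text
time: 11.65
tool_pos: [0.5036, 0.2073, 0.1092]
tool_rot: [-0.0, 0.588, 0.809, -0.0]
contact_force: [0.8, -0.2, -0.9]
gripper_width: 0.289
grasp_force: 59.5
```

Emit:
{"op": "jog_arm", "data": {
  "targets": [
    [[0,0,0.02],[0,0,0],0],
    [[0,0,0.04],[0,0,0],0],
    [[0,0,0.04],[0,0,0],0]
  ]
}}

```text
time: 12.02
tool_pos: [0.5037, 0.2073, 0.1084]
tool_rot: [0.0, 0.588, 0.809, 0.0]
contact_force: [0.3, -0.2, -0.4]
gripper_width: 0.29
grasp_force: 59.7
```

Emit:
{"op": "jog_arm", "data": {
  "targets": [
    [[0,0,0.02],[0,0,0],0],
    [[0,0,0.03],[0,0,0],0],
    [[0,0,0.03],[0,0,0],0]
  ]
}}

```text
time: 12.4
tool_pos: [0.5038, 0.2073, 0.1084]
tool_rot: [0.0, 0.588, 0.809, -0.0]
contact_force: [-3.0, -1.0, 5.1]
gripper_width: 0.288
grasp_force: 60.2
```

Emit:
{"op": "jog_arm", "data": {
  "targets": [
    [[0,0,0],[0,0,0],32],
    [[0,0,0],[0,0,0],36],
    [[0,0,0],[0,0,0],42],
    [[0,0,0],[0,0,0],60],
    [[0,0,0],[0,0,0],80],
    [[0,0,0],[0,0,0],80],
    [[0,0,0],[0,0,0],80],
    [[0,0,0],[0,0,0],80]
  ]
}}

```text
time: 13.4
tool_pos: [0.5038, 0.2073, 0.1076]
tool_rot: [0.0, 0.588, 0.809, 0.0]
contact_force: [0.2, 0.2, -0.3]
gripper_width: 0.799
grasp_force: 0.0
```

Emit:
{"op": "jog_arm", "data": {
  "targets": [
    [[0,0,-0.3],[0,0,0],80],
    [[0,0,-1.0],[0,0,0],80],
    [[0,0,-2.0],[0,0,0],80],
    [[0,0,-3.2],[0,0,0],80],
    [[0,0,-4.4],[0,0,0],80],
    [[0,0,-5.6],[0,0,0],80],
    [[-1.5,0,-6.4],[0,0,0],80],
    [[-3,0,-6.4],[0,0,0],80]
  ]
}}

```text
time: 14.4
tool_pos: [0.5284, 0.1356, 0.2723]
tool_rot: [0.003, 0.587, 0.809, 0.002]
contact_force: [-0.9, 0.3, 0.3]
gripper_width: 0.798
grasp_force: 0.0
```

```bash
python3 - <<'E'
from h import *
a=snap('scene','s5');b=snap('side','b5');w=snap('wrist','w5')
cr=lambda o,x,y,n:cv2.resize(o['im'][y:y+n*3//4,x:x+n,::-1],(400,300),interpolation=cv2.INTER_CUBIC)
cv2.imwrite('pics/g5.png',np.vstack([np.hstack([cr(a,310,125,100),cr(b,155,100,100)]),np.hstack([cr(w,0,0,560),cr(a,130,150,270)])]))
E
```

```text
(no output)
```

View pics/g5.png

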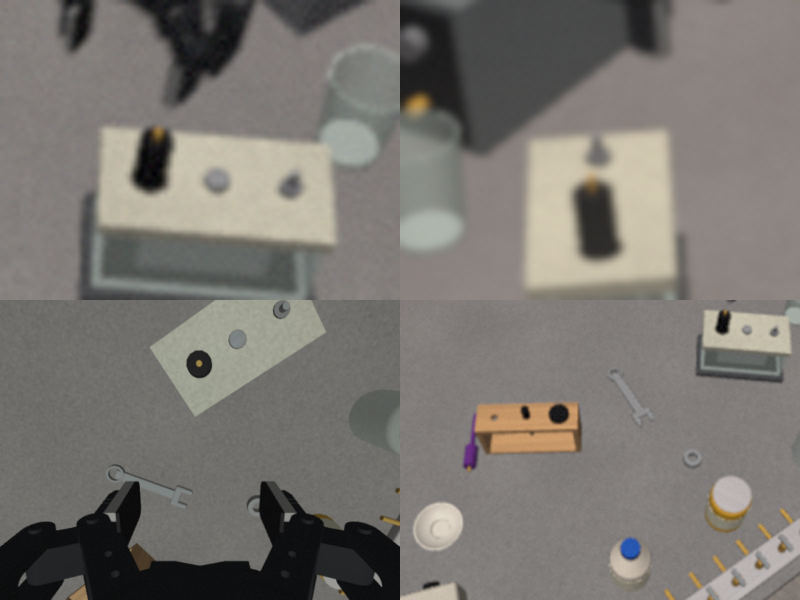

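The electrode stands seated in the port: scene crop (152,160), wrist crop (199,364), with the stud centred. But the purple look-alike now seems to be in a different place than at the start, so I'm checking that numerically.

```bash
python3 - <<'E'
from h import *
def pm(o):
    h=cv2.cvtColor(o['im'],cv2.COLOR_RGB2HSV); return ((h[...,0]>125)&(h[...,0]<160)&(h[...,1]>80)&(h[...,2]>35)).astype(np.uint8)
for fn in('scene0','s2','s3','s4','s5','side0','b2','b3','b5','w1','w2'):
    o=load(fn); n,l,st,c=cv2.connectedComponentsWithStats(pm(o))
    if n<2: print(fn,'none'); continue
    i=1+np.argmax(st[1:,4]); ys,xs=np.where(l==i); P=depthpts(o,np.c_[xs,ys]); P=P[np.isfinite(P).all(1)]
    k=P[:,2]>0.1
    print(fn,round(o['s']['time'],2),st[i],c[i].round(1),'med',np.median(P,0).round(3),'zrange',np.percentile(P[:,2],[3,97]).round(3))
a,b=load('scene0'),load('side0'); 
print('foot0 side',onplane(b,[(307,334)],0),'w1 foot',onplane(load('w1'),[(248,223)],0))
E
```

```text
scene0 0.0 [167 200  14  24 124] [173.7 208.6] med [ 0.35  -0.287  0.116] zrange [0.033 0.127]
s2 5.45 [173 227   9  36 156] [177.6 250.9] med [ 0.435 -0.336  0.025] zrange [0.005 0.031]
s3 6.97 [173 227   9  36 156] [177.6 250.8] med [ 0.434 -0.336  0.025] zrange [0.009 0.031]
s4 8.12 [173 227   9  36 156] [177.6 250.8] med [ 0.434 -0.336  0.025] zrange [0.006 0.031]
s5 14.4 [173 227   9  36 156] [177.6 250.9] med [ 0.435 -0.336  0.025] zrange [0.006 0.032]
side0 0.05 [302 290  13  45 292] [307.6 305.9] med [ 0.336 -0.291  0.11 ] zrange [0.024 0.128]
b2 5.5 [310 309  60  25 415] [346.8 320.7] med [ 0.419 -0.336  0.02 ] zrange [0.01  0.031]
b3 7.03 [310 310  60  24 414] [346.7 320.7] med [ 0.419 -0.335  0.021] zrange [0.009 0.031]
b5 14.45 [310 310  60  24 414] [346.8 320.7] med [ 0.419 -0.336  0.021] zrange [0.009 0.031]
w1 2.4 [ 218  223   35   65 1271] [236.9 259.8] med [ 0.345 -0.281  0.122] zrange [0.024 0.126]
w2 5.55 [287 205  44  21 641] [313.9 216.4] med [ 0.439 -0.338  0.026] zrange [0.018 0.029]
foot0 side [[ 0.345227   -0.28469072  0.        ]] w1 foot [[ 0.34327614 -0.28478822  0.        ]]
```

```bash
python3 -c "
from h import *
print(job_done(), state()['contact_force'])"
```

```text
the job is handed in; nothing more can be done
the job is handed in; nothing more can be done
```

The electrode is released and seated upright in the lid's port, shoulder contact at about 5 N, and handed in at about 15 s. However, the purple look-alike that stood on its tip by the rack toppled onto the table between 2.5 and 5.5 s, while I was grasping and lifting the electrode; I measured no contact and clearances looked ample, but I can't rule out having caused it, and I left it lying.

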